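# Load a block into the drilling jig and feed it home with the sprung lever

### The job

Slide the loose wooden block lying in front of the blue and aluminium drilling jig into the jig's open bay, lengthwise against the back fence, leaving it still there beside the lever's roller. Then swing the jig's red-knobbed feed lever all the way to its stop, so that it feeds the block under the bridge, and let the lever spring back to rest.

Things in the scene. Friction and masses are not known exactly. Their poses are not given: they have to be found in the camera images.
- jig: Blue and aluminium drilling jig fixed to the bench. Origin: on the bench in the middle of its loading bay. Its x points from the open front (robot side) to the back fence (18 mm high, face at x = +27 mm); stock is fed along its +y. No floor plate: the block slides on the bench. Channel for the 50 mm wide block: x = -31 to +27 mm
- bay (a point): Target for the block's centre in the loading bay, 21 mm above the bench, at jig x = +2, y = 0 mm: the block flush on the fence, lengthwise along the jig's y. Axes as the jig's. The bay's mouth is free from the roller of the resting lever (jig y = -85 mm) to the flared guide's tip (y = +75, x = -47 mm, 18 mm high), so the block's centre may lie at y = -25 to +15 mm
- home (a point): Centre of the block once fed home, at jig x = +2, y = +75 mm, 21 mm above the bench, with the lever at its stop; the end stop (30 mm high) is 4 mm beyond the block's end. The blue bridge over it spans jig y = 88 to 122 mm, underside 48, top 58, brass bush 68 mm above the bench; the front guide begins at y = 88 mm
- feed_lever (a joint): Lever angle, rad: 0 at rest, 1.047 at its stop. It swings level about an upright pivot, clockwise from above, from pointing 30 degrees to the -y side of the jig's -x direction to 30 degrees to the +y side. A spring returns it at once when freed: 1.5 N at the knob at rest, about 5.5 N at the stop; the block adds under 2 N
- lever_knob (a point): Middle of the lever's red upright knob: 22 mm diameter, 58 to 108 mm above the bench, this point at 83 mm, 180 mm from the pivot. At rest at jig x = -63, y = -133 mm; at the stop at x = -63, y = +47 mm. Its arm, a bar 20 mm wide, 48 to 58 mm above the bench, clears the block; a black roller (16 mm) under it, 100 mm from the pivot, pushes the block's end
- lever_pivot (a point): Point on the lever's pivot axis, 83 mm above the bench, at jig x = +93, y = -43 mm, behind the fence; the pivot's housing is 65 mm high
- block_center (a point): Centre of the loose dark hardwood block, 120 x 50 x 42 mm (along its x, y, z), 0.11 to 0.23 kg, 21 mm above the bench when flat. It starts in front of the jig, its x within 0.2 rad of the jig's y
There are look-alikes about, which are no part of the job. Leave any turquoise look-alike of the part that bears block_center alone.

How it is judged:
By the outcome, as a careful person would: the job done as asked, in the order asked, and still so for the second after the job is handed in, with the robot touching nothing.
It also fails if it takes over 70 s, if anything falls off the work surface, if the arm or the gripper's body presses on something with over 40 N, if the wrist force passes 120 N, or if a joint passes its speed limit or range.

### The arm

A 6-joint arm with a two-finger parallel gripper is mounted at the origin on a cart in front of the work surface, level with it; the furniture and walls round the work are solid. World frame = base frame: x ahead of the robot, y to its left, z up, the work surface at z = 0. Lengths are in mm, angles in rad, forces in N, time in s.
With the tool pointing down it reaches from about 425 to 950 mm from the base axis. Payload 14.7 kg.
Tool frame: the origin (TCP) lies at the very end of the fingers, on their centre line; the grasp point (between the pads) lies 19 mm behind it (arm.hold_point_z is the z of the grasp point in the tool frame, in mm); z points along the fingers, y is the line along which they close (so a half turn about z gives the same grasp; the last joint's range is limited). The gripper opens to 85 mm and grips with 20 to 120 N. Pads are 22 mm wide; open, the fingers measure 114 mm over their backs; the gripper's body (76 mm by 85 mm) begins 54 mm behind the grasp point. The pads swing forward as they close: fully open they stand 13 mm farther back than shut.
Start: joints at [-1.168, 0.48, 1.596, -0, 1.065, -0.047], TCP at [282.625, -585.333, 202.997] pointing down, gripper open.
Joint ranges: [-2.75, 2.75], [-0.82, 2.05], [0.23, 2.67], [-1.56, 4.7], [0.09, 2.69], [-2.92, 2.92]. Speed limits (rad/s): [1.89, 1.89, 2.39, 3.01, 3.01, 3.01].

### API

Orientations are given as a rotation vector (axis times angle).
In Python, from workcell import arm gives the robot as it stands.
- The arm moves only by the tool arm_command, never from a script. Its argument "series" is one flat list of numbers, 6 for each row, row after row: the shift along the tool's x, y, z in m, then the turn, a rotation vector about the tool's x, y, z in rad. A call has exactly 10 rows; each row is the pose to reach, as a shift and turn from the pose commanded when the call began, along the tool's axes at that moment; what a row does not reach only later rows make up. A row lasts 1/10 s, in which the tool goes at most 50 mm and 8.59 degrees, less where a joint would pass 70% of its speed; a pose out of reach is approached as far as the arm can. A call with a gripper value outside its range is refused whole. "jaw" is the finger opening in m, from 0 to 0.0854, set as the call begins (left out, the last holds). The fingers move at their own pace and stop on an object; "grip_force" is the grip in N (left out, the last holds). Time passes only in rows, so rows that repeat a pose let the fingers close, or fill a call up. It gives the time, the measured TCP pose, the force, the opening and the grip force at its end, in the units of the state.
- arm.sense(): the state, without advancing time (a new reading comes with each control period).
- arm.read_camera(name): name is "scene" or "top" or "wrist"; returns (picture, depth): 384x512x3 uint8, red, green, blue; 384x512 float32, mm along the optical axis (not along the pixel's ray), 0 where there is no reading.
- arm.camera_params(name): a dict with "fx", "fy", "cx", "cy" (pixels), "k1" (the pictures are not rectified: a ray, as slopes to the right and down, at radius r is drawn at 1 + k1 r^2 times it, then the intrinsics apply), "origin" and "attitude" of the camera in the world; the wrist camera has in their place "hand_eye" (4x4, takes a point from camera to tool coordinates, whose origin is the TCP and whose axes are the flange's). Camera axes: x right, y down, z forward; pixel columns grow to the right and rows downward; lengths in mm; the calibration is good to about 2 mm. A picture is of the moment at which its call begins: read the wrist's pose just before it. camera_params takes no time and is no camera call.
- arm.close_job(): hands the job in; it is judged then, once.
The state is a dict: "clock": time; "joints": joint angles; "joint_vel": joint speeds; "joint_torque": joint torques, N m; "tcp_pos": TCP position; "tcp_rot": TCP orientation; "wrist_force": force on the tool from outside, world axes, zero at the start; "ft_torque": the same for the moment, N m; "finger_gap": opening from 0.0 (shut) to 1.0 (fully open); "gripper_force": force on a finger pad.
Only numpy, scipy, OpenCV 4.12 (cv2) and the standard library are available. Lean on these libraries where they do the work, as an engineer would, in place of code of your own. Each camera call takes 0.05 s, during which the arm holds its last target. There are 200 camera calls.

## Working session

There is one attempt and no reset: what is moved stays moved. The work goes in short steps, Python scripts to look and compute and a tool call to move; the robot and the scene stay as the last step left them, time stands still between calls to the robot, and variables do not carry over. Pictures are saved under pics/ and viewed, at most 10 in all, crops included, and the job is handed in when it is done.

Besides the shell and the picture viewer there is one more tool, called by a JSON object that holds its "fn" and its "kwargs". arm_command: Moves the arm, as the interface text tells. Its arguments: {"type":"object","properties":{"series":{"type":"array","items":{"type":"number"}},"jaw":{"type":"number"},"grip_force":{"type":"number"}},"required":["series"]}

```bash
mkdir -p pics; cat > h.py <<'E'
import numpy as np, cv2
from workcell import arm
from scipy.spatial.transform import Rotation as R
def cam(n):
    s=arm.sense(); im,d=arm.read_camera(n); p=arm.camera_params(n)
    return im,d,p,s
def pts(im,d,p,s=None,step=1):
    h,w=d.shape; v,u=np.mgrid[0:h,0:w].astype(float)
    K=np.array([[p['fx'],0,p['cx']],[0,p['fy'],p['cy']],[0,0,1.]])
    q=cv2.undistortPoints(np.stack([u.ravel(),v.ravel()],1)[:,None],K,np.array([p['k1'],0,0,0.])).reshape(h,w,2)
    ray=np.dstack([q,np.ones((h,w))])
    if 'hand_eye' in p:
        T=np.array(p['hand_eye']); B=np.eye(4); B[:3,:3]=R.from_rotvec(s['tcp_rot']).as_matrix(); B[:3,3]=s['tcp_pos']; T=B@T
        Rm,o=T[:3,:3],T[:3,3]
    else:
        a=np.array(p['attitude']); o=np.array(p['origin'])
        Rm=a if a.shape==(3,3) else R.from_rotvec(a).as_matrix()
    rw=ray@Rm.T
    return rw*d[...,None]+o, rw, o
def plane(rw,o,u,v,z):
    r=rw[int(v),int(u)]; return o+r*(z-o[2])/r[2]
E
python3 - <<'E'
from h import *
for n in ["scene","top"]:
    im,d,p,s=cam(n); print(p)
    cv2.imwrite(f'pics/{n}0.png',im[...,::-1]); np.savez(f'{n}0.npz',im=im,d=d)
print(arm.sense())
E
```

```text
{'fx': 361.43320199185825, 'fy': 361.43320199185825, 'cx': 254.49876455191188, 'cy': 191.97694588128715, 'k1': -0.01678112349298723, 'origin': array([-87.41117707, 633.85304978, 428.09337245]), 'attitude': array([-1.11285918,  1.93572337, -1.2512179 ])}
{'fx': 371.0841554282956, 'fy': 371.0841554282956, 'cx': 261.28213070670364, 'cy': 188.29175751609375, 'k1': -0.0891275795810842, 'origin': array([570.56282469, 268.50060354, 938.42123927]), 'attitude': array([-2.20151873,  2.2056875 , -0.0626512 ])}
{'clock': 0.1, 'joints': array([-1.16763247e+00,  4.80780535e-01,  1.59681913e+00,  2.63119048e-05,
        1.06509729e+00, -4.66183854e-02]), 'joint_vel': array([ 0.0003984 ,  0.0004004 , -0.0016131 ,  0.00070479,  0.00177246,
       -0.0009553 ]), 'joint_torque': array([ 4.80885588e-03, -9.52251291e+01, -4.31042147e+01,  9.27857104e-05,
        5.11436316e-03,  1.77740378e-05]), 'tcp_pos': array([ 282.45731061, -584.97084095,  202.42609748]), 'tcp_rot': array([-3.06142335e+00, -7.00313070e-01,  2.71933674e-04]), 'wrist_force': array([-0.28671422, -0.43399479, -0.07212009]), 'ft_torque': array([-0.00201534, -0.01888439,  0.01188876]), 'gripper_force': 0.0, 'finger_gap': 0.9992772541915055}
```

View pics/scene0.png

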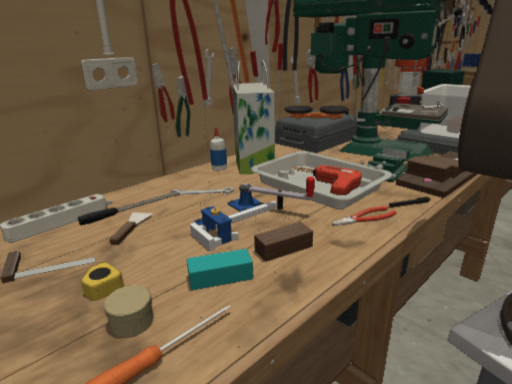

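View pics/top0.png

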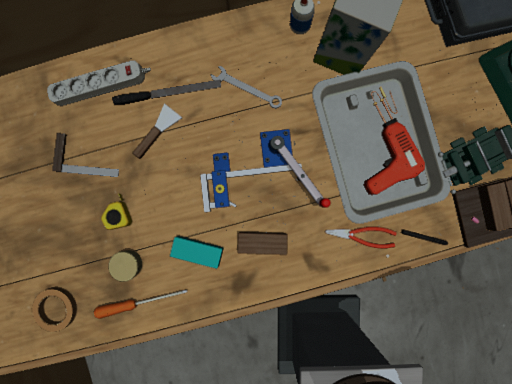

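The top view shows the dark block at (262,243), turquoise decoy at (196,251), red knob (325,202), lever pivot (277,143), and bush/bridge (220,188). Next I measure these.

```bash
python3 - <<'E'
from h import *
z=np.load('top0.npz'); im,d=z['im'],z['d']; p=arm.camera_params('top')
P,rw,o=pts(im,d,p)
hsv=cv2.cvtColor(im,cv2.COLOR_RGB2HSV)
def reg(m,u0,u1,v0,v1):
    k=np.zeros(m.shape,bool);k[v0:v1,u0:u1]=1;return m&k
# block top
m=reg((abs(P[...,2]-42)<8),230,296,225,262)
c=max(cv2.findContours(m.astype(np.uint8),0,1)[0],key=cv2.contourArea)
q=P[m];print('block top z',np.median(q[:,2]),len(q))
pl=np.array([plane(rw,o,u,v,42)[:2] for u,v in c[:,0]],np.float32)
r=cv2.minAreaRect(pl);print('block',r); print(cv2.boxPoints(r).round(1).tolist())
mt=reg((hsv[...,0]>80)&(hsv[...,0]<95)&(hsv[...,1]>120)&(abs(P[...,2]-42)<8),160,230,225,275)
print('turq',cv2.minAreaRect(P[mt][:,:2].astype(np.float32)))
# knob
m=reg(((hsv[...,0]<6)|(hsv[...,0]>172))&(hsv[...,1]>150),312,335,192,212)
q=P[m];t=q[q[:,2]>100];print('knob top',t.mean(0),len(t),'range',np.ptp(t,axis=0) if len(t) else q[:,2].max())
# bush
m=reg(P[...,2]>63,205,240,170,210);print('bush',P[m].mean(0),m.sum())
m=reg((P[...,2]>40)&(P[...,2]<63)&(hsv[...,0]>105)&(hsv[...,0]<125)&(hsv[...,1]>120),205,240,145,215);print('bridge',cv2.minAreaRect(P[m][:,:2].astype(np.float32)),m.sum())
# pivot
m=reg(P[...,2]>58,262,295,130,155);q=P[m];print('pivot',q.mean(0),len(q),q[:,2].max())
# fence front edge: band of z 10..25
m=reg((abs(P[...,2]-18)<6),230,300,160,182);l=cv2.fitLine(P[m][:,:2].astype(np.float32),2,0,.01,.01).ravel();print('fence line',l,m.sum(),P[m].min(0),P[m].max(0))
E
```

```text
block top z 42.5461116445706 1046
block ((478.6357727050781, 255.9052734375), (118.11595916748047, 50.456520080566406), 89.73739624023438)
[[453.1000061035156, 197.0], [503.6000061035156, 196.6999969482422], [504.1000061035156, 314.79998779296875], [453.70001220703125, 315.1000061035156]]
turq ((457.57281494140625, 417.18988037109375), (119.52472686767578, 49.33634948730469), 74.94974517822266)
knob top [576.72203166 115.21769191 107.12081107] 61 range [18.10076985 17.25114096 11.41497712]
bush [606.36763821 350.09419296 128.94193149] 72
bridge ((611.0125122070312, 357.2678527832031), (86.18490600585938, 33.052494049072266), 6.117124557495117) 403
pivot [712.25395753 216.72042284  76.3415656 ] 167 938.421239273482
fence line [ 1.07330084e-01 -9.94223416e-01  6.57265808e+02  2.60149323e+02] 366 [633.37687458 164.08481147  12.08488071] [684.06873563 336.06490541  22.82552323]
```

```bash
python3 -c "
import cv2;i=cv2.imread('pics/top0.png')[120:280,150:350];cv2.imwrite('pics/crop.png',cv2.resize(i,None,fx=3.7,fy=3.7,interpolation=2))"
```

```text
(no output)
```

View pics/crop.png

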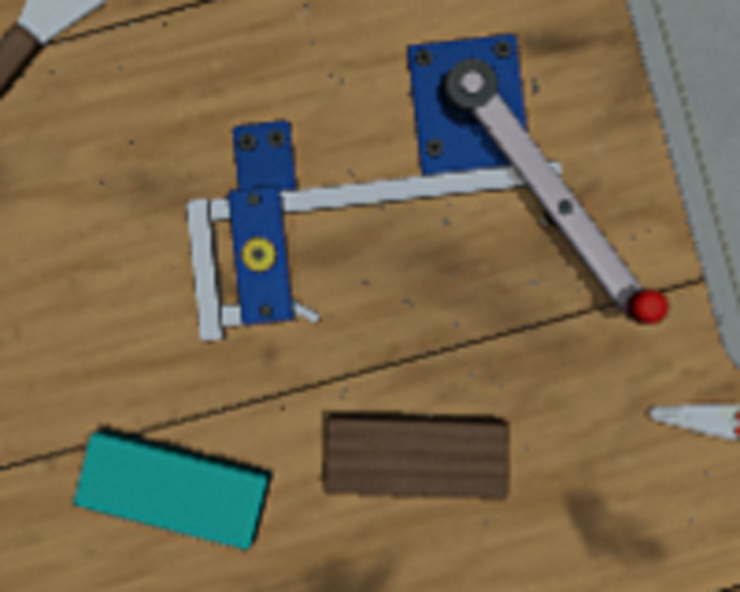

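The crop shows the jig yawed about 6° with its bay open toward the robot. The block's axis is roughly along world y. Knob, fence and bridge measurements agree on a jig origin of (625,254) and a yaw of 0.107. Before travelling I check obstacle heights on the path.

```bash
cat >> h.py <<'E'
J0=np.array([625.,254.]); YAW=.107
def j2w(x,y): c,s=np.cos(YAW),np.sin(YAW); return J0+[c*x-s*y,s*x+c*y]
def w2j(x,y): c,s=np.cos(YAW),np.sin(YAW); a,b=x-J0[0],y-J0[1]; return np.array([c*a+s*b,-s*a+c*b])
def go(*tg):
    "tg: (x,y,z,phi) world, phi=angle of tool y; prints tool-frame shifts in m & rz"
    s=arm.sense(); M=R.from_rotvec(s['tcp_rot']).as_matrix(); ph=np.arctan2(M[1,1],M[0,1])
    print('tcp',s['tcp_pos'].round(1),'phi',ph.round(3),'F',s['wrist_force'].round(1),'t',s['clock'],'gap',round(s['finger_gap'],2),'tilt',M[2].round(4))
    for x,y,z,p in tg: print((M.T@(np.array([x,y,z])-s['tcp_pos'])/1000).round(4), 'rz',round(ph-p,3), s['joints'].round(2)[[0,5]])
E
python3 - <<'E'
from h import *
for n in ['top','scene']:
    z=np.load(n+'0.npz'); P,_,_=pts(z['im'],z['d'],arm.camera_params(n)); P=P[z['d']>0]
    for x0,y0 in [(a,b) for a in (350,450,550,650) for b in (-500,-400,-300,-200,-100,0,100)]:
        k=(abs(P[:,0]-x0)<50)&(abs(P[:,1]-y0)<50)&(P[:,2]<900)
        if k.sum(): print(n,x0,y0,k.sum(),P[k,2].max().round())
print(arm.camera_params('wrist'))
a=np.deg2rad
go((440,-300,200,-1.4),(500,-50,200,-1.5),(425,256,120,-1.575))
E
```

```text
top 350 -100 43 3.0
top 350 0 409 6.0
top 350 100 832 5.0
top 450 -400 120 28.0
top 450 -300 666 28.0
top 450 -200 1029 22.0
top 450 -100 1408 18.0
top 450 0 1517 15.0
top 450 100 1524 13.0
top 550 -400 152 72.0
top 550 -300 1881 73.0
top 550 -200 1463 54.0
top 550 -100 1481 54.0
top 550 0 1493 55.0
top 550 100 1675 111.0
top 650 -400 564 64.0
top 650 -300 1338 73.0
top 650 -200 1606 66.0
top 650 -100 1517 53.0
top 650 0 1606 51.0
top 650 100 1513 63.0
scene 350 -500 240 -769.0
scene 350 -400 10 -772.0
scene 350 -100 199 -1.0
scene 350 0 650 0.0
scene 350 100 1161 1.0
scene 450 -500 592 -4.0
scene 450 -400 809 20.0
scene 450 -300 760 23.0
scene 450 -200 698 16.0
scene 450 -100 1403 13.0
scene 450 0 4224 11.0
scene 450 100 1257 8.0
scene 550 -500 616 50.0
scene 550 -400 867 65.0
scene 550 -300 1502 66.0
scene 550 -200 703 46.0
scene 550 -100 879 49.0
scene 550 0 1736 49.0
scene 550 100 1859 108.0
scene 650 -500 922 178.0
scene 650 -400 651 59.0
scene 650 -300 434 65.0
scene 650 -200 622 59.0
scene 650 -100 893 47.0
scene 650 0 539 47.0
scene 650 100 776 58.0
{'fx': 316.3681791442633, 'fy': 316.3681791442633, 'cx': 252.91625553564822, 'cy': 189.12650642093203, 'k1': -0.0807171394856354, 'hand_eye': array([[-2.59063820e-04, -9.47223669e-01, -3.20573320e-01,
         8.33275912e+01],
       [ 9.99999946e-01, -3.10123736e-04,  1.08220912e-04,
         8.59173629e-01],
       [-2.01926805e-04, -3.20573275e-01,  9.47223698e-01,
        -1.72409781e+02],
       [ 0.00000000e+00,  0.00000000e+00,  0.00000000e+00,
         1.00000000e+00]])}
tcp [ 282.5 -585.   202.4] phi -1.121 F [-0.3 -0.4 -0.1] t 0.1 gap 1.0 tilt [ 1.0e-04 -1.1e-03 -1.0e+00]
[ 0.2658 -0.1881  0.0027] rz 0.279 [-1.17 -0.05]
[ 0.4285 -0.3872  0.0029] rz 0.379 [-1.17 -0.05]
[ 0.494  -0.6953  0.0832] rz 0.454 [-1.17 -0.05]
```

{"fn": "arm_command", "kwargs": {"series": [0.03, -0.02, 0, 0, 0, 0.03, 0.07, -0.05, 0, 0, 0, 0.07, 0.11, -0.08, 0, 0, 0, 0.12, 0.15, -0.11, 0, 0, 0, 0.16, 0.19, -0.14, 0, 0, 0, 0.2, 0.23, -0.165, 0, 0, 0, 0.24, 0.266, -0.19, 0, 0, 0, 0.28, 0.3, -0.23, 0, 0, 0, 0.3, 0.33, -0.265, 0, 0, 0, 0.32, 0.355, -0.295, 0, 0, 0, 0.34], "jaw": 0.0854}}

```text
clock: 1.1
tcp_pos: [474.1, -162.8, 202.8]
tcp_rot: [-3.136, -0.172, 0.001]
wrist_force: [0.5, 0.3, -0.2]
finger_gap: 0.999
gripper_force: 0.0
```

```bash
python3 - <<'E'
from h import *
go((500,-50,200,-1.5),(480,100,200,-1.575),(425,256,150,-1.575),(425,256,10,-1.575))
E
```

```text
tcp [ 474.1 -162.8  202.8] phi -1.461 F [ 0.5  0.3 -0.2] t 1.1 gap 1.0 tilt [-3.e-04 -4.e-04 -1.e+00]
[ 0.0381 -0.1093  0.0029] rz 0.039 [-0.39  1.07]
[ 0.0346 -0.2606  0.0029] rz 0.114 [-0.39  1.07]
[-0.003  -0.4217  0.053 ] rz 0.114 [-0.39  1.07]
[-0.003  -0.4216  0.193 ] rz 0.114 [-0.39  1.07]
```

{"fn": "arm_command", "kwargs": {"series": [0.015, -0.045, 0, 0, 0, 0.02, 0.03, -0.09, 0, 0, 0, 0.04, 0.037, -0.13, 0, 0, 0, 0.06, 0.037, -0.175, 0, 0, 0, 0.08, 0.036, -0.22, 0, 0, 0, 0.1, 0.034, -0.26, 0, 0, 0, 0.114, 0.022, -0.305, 0.015, 0, 0, 0.114, 0.01, -0.345, 0.03, 0, 0, 0.114, 0, -0.385, 0.05, 0, 0, 0.114, -0.005, -0.421, 0.07, 0, 0, 0.114]}}

```text
clock: 2.1
tcp_pos: [421.6, 254.2, 132.4]
tcp_rot: [-3.142, 0.006, 0.0]
wrist_force: [0.3, 0.2, -0.1]
finger_gap: 0.999
gripper_force: 0.0
```

```bash
python3 - <<'E'
from h import *
go((425,256,10,-1.575))
im,d,p,s=cam('wrist'); cv2.imwrite('pics/w1.png',im[...,::-1])
P,rw,o=pts(im,d,p,s); hsv=cv2.cvtColor(im,cv2.COLOR_RGB2HSV)
k=(abs(P[...,2]-42)<5)&(abs(P[...,0]-480)<60)&(abs(P[...,1]-256)<85)&(d>0)
print(k.sum()); print(cv2.minAreaRect(P[k][:,:2].astype(np.float32)))
print(cv2.minAreaRect(P[k][:,:2].astype(np.float32)))
k=(abs(P[...,2]-18)<4)&(P[...,0]>600)&(P[...,0]<700)&(d>0)
print('fence', k.sum(), cv2.fitLine(P[k][:,:2].astype(np.float32),2,0,.01,.01).ravel())
for z in (58,68): 
  k=(abs(P[...,2]-z)<4)&(d>0)&(P[...,1]>250); print(z,k.sum(),P[k].mean(0) if k.any() else 0)
E
```

```text
tcp [421.6 254.2 132.4] phi -1.575 F [ 0.3  0.2 -0.1] t 2.1 gap 1.0 tilt [-0.e+00 -1.e-04 -1.e+00]
[ 0.0034 -0.0018  0.1224] rz 0.0 [0.48 2.06]
8987
((479.9413146972656, 256.1301574707031), (120.24494171142578, 50.27960968017578), 88.04601287841797)
((479.9413146972656, 256.1301574707031), (120.24494171142578, 50.27960968017578), 88.04601287841797)Traceback (most recent call last):
  File "<stdin>", line 9, in <module>
cv2.error: OpenCV(4.12.0) /io/opencv/modules/imgproc/src/linefit.cpp:50: error: (-215:Assertion failed) count > 0 in function 'fitLine2D_wods'
```

View pics/w1.png

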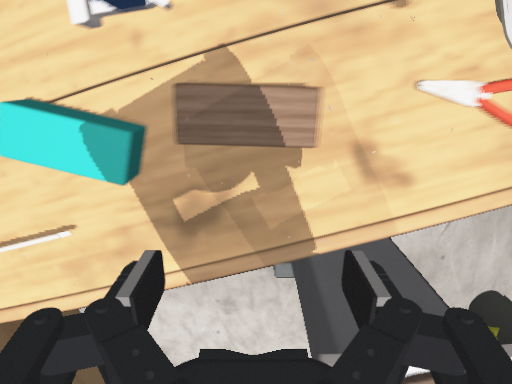

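The wrist view shows the block at (248,115), clear of the turquoise one. It refines the block to (480,256), yaw -0.034. I lower the open fingers in front of it.

{"fn": "arm_command", "kwargs": {"series": [0.002, 0, 0.02, 0, 0, 0.01, 0.004, -0.002, 0.045, 0, 0, 0.02, 0.005, -0.002, 0.07, 0, 0, 0.03, 0.005, -0.002, 0.095, 0, 0, 0.03, 0.005, -0.002, 0.115, 0, 0, 0.03, 0.005, -0.002, 0.124, 0, 0, 0.03, 0.005, -0.002, 0.127, 0, 0, 0.03, 0.01, -0.002, 0.127, 0, 0, 0.03, 0.015, -0.002, 0.127, 0, 0, 0.03, 0.02, -0.002, 0.127, 0, 0, 0.03]}}

```text
clock: 3.15
tcp_pos: [444.2, 254.9, 6.9]
tcp_rot: [-3.14, 0.054, -0.002]
wrist_force: [0.5, 0.2, 1.5]
finger_gap: 0.992
gripper_force: 0.0
```

```bash
python3 - <<'E'
from h import *
a=j2w(-34-30,-7); b=j2w(-34,-7)
go((*a,5,-1.464),(*b,5,-1.464))
E
```

```text
tcp [444.2 254.9   6.9] phi -1.605 F [0.5 0.2 1.5] t 3.15 gap 0.99 tilt [ 1.6e-03 -8.0e-04 -1.0e+00]
[0.1183 0.0106 0.0021] rz -0.141 [0.46 2.07]
[0.148  0.0064 0.0021] rz -0.141 [0.46 2.07]
```

{"fn": "arm_command", "kwargs": {"series": [0, 0, -0.006, 0, 0, 0, 0.008, 0, -0.006, 0, 0, 0, 0.018, 0.001, -0.006, 0, 0, -0.015, 0.03, 0.002, -0.006, 0, 0, -0.04, 0.045, 0.004, -0.006, 0, 0, -0.065, 0.06, 0.006, -0.006, 0, 0, -0.09, 0.075, 0.008, -0.006, 0, 0, -0.115, 0.09, 0.01, -0.006, 0, 0, -0.141, 0.103, 0.011, -0.006, 0, 0, -0.141, 0.112, 0.011, -0.006, 0, 0, -0.141]}}

```text
clock: 4.15
tcp_pos: [556.0, 239.4, 12.0]
tcp_rot: [-3.137, -0.166, -0.001]
wrist_force: [0.6, 0.4, 0.1]
finger_gap: 1.0
gripper_force: 0.0
```

```bash
cat > blk.py <<'E'
from h import *
def blk(nm=None,n='top'):
    im,d,p,s=cam(n); P,rw,o=pts(im,d,p,s); hsv=cv2.cvtColor(im,cv2.COLOR_RGB2HSV)
    k=(abs(P[...,2]-42)<5)&(P[...,0]>540)&(P[...,0]<670)&(P[...,1]>150)&(P[...,1]<420)&(hsv[...,0]<25)&(hsv[...,2]<150)&(d>0)
    k=cv2.morphologyEx(k.astype(np.uint8),cv2.MORPH_OPEN,np.ones((3,3)))
    c=max(cv2.findContours(k,0,1)[0],key=cv2.contourArea)
    w=np.array([plane(rw,o,u,v,42)[:2] for u,v in c[:,0]],np.float32); r=cv2.minAreaRect(w)
    print('block',r,'jig',w2j(*r[0]).round(1)); print([w2j(*q).round().tolist() for q in cv2.boxPoints(r)])
    if nm: cv2.imwrite(f'pics/{nm}.png',cv2.resize(im[120:280,150:350,::-1],None,fx=3.5,fy=3.5))
E
python3 - <<'E'
from blk import *
b=j2w(-34,-7)
go((*b,13,-1.464)); blk('t2')
E
```

```text
tcp [556.  239.4  12. ] phi -1.465 F [0.6 0.4 0.1] t 4.15 gap 1.0 tilt [ 5.e-04 -1.e-04 -1.e+00]
[ 0.0362 -0.0002 -0.001 ] rz -0.001 [0.36 1.82]Traceback (most recent call last):
  File "<stdin>", line 3, in <module>
  File "blk.py", line 6, in blk
    c=max(cv2.findContours(k,0,1)[0],key=cv2.contourArea)
ValueError: max() iterable argument is empty
```

```bash
sed -i 's/if nm:.*/pass/; s/im,d,p,s=cam(n);/im,d,p,s=cam(n); nm and cv2.imwrite(f"pics\/{nm}.png",im[...,::-1]);/; s/(hsv\[...,0\]<25)&(hsv\[...,2\]<150)/(hsv[...,0]<25)/' blk.py; python3 - <<'E'
from blk import *
blk('w3','wrist')
E
```

```text
Traceback (most recent call last):
  File "blk.py", line 6, in blk
    c=max(cv2.findContours(k,0,1)[0],key=cv2.contourArea)
ValueError: max() iterable argument is empty
```

View pics/w3.png

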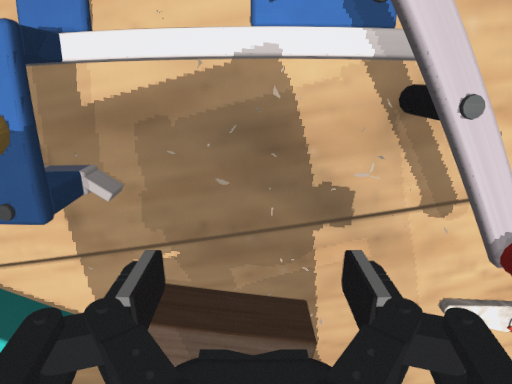

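The wrist view shows the bay clear ahead, with the block at (240,310), behind or under the fingers. I measure where it is.

```bash
python3 - <<'E'
from blk import *
for n in ('wrist','scene'):
    im,d,p,s=cam(n); P,rw,o=pts(im,d,p,s)
    if n=='wrist':
        for u,v in [(240,300),(240,320),(300,305),(305,340),(170,290),(170,320),(150,255),(355,255),(240,345)]: print(u,v,P[v,u].round())
    else:
        cv2.imwrite('pics/s4.png',cv2.resize(im[150:310,170:350,::-1],None,fx=3.7,fy=3.7))
        k=(abs(P[...,2]-42)<5)&(P[...,0]>420)&(P[...,0]<670)&(P[...,1]>150)&(P[...,1]<350); print(k.sum())
go()
E
```

```text
240 300 [505. 242.  14.]
240 320 [505. 241.  33.]
300 305 [503. 202.  12.]
305 340 [503. 203.  43.]
170 290 [506. 288.  12.]
170 320 [506. 282.  39.]
150 255 [563. 285.  63.]
355 255 [573. 196.  63.]
240 345 [495. 240.  43.]
758
tcp [554.1 239.6  11.8] phi -1.464 F [ 0.2 -0.  -0.2] t 4.35 gap 1.0 tilt [-7.e-04  1.e-04 -1.e+00]
```

View pics/s4.png

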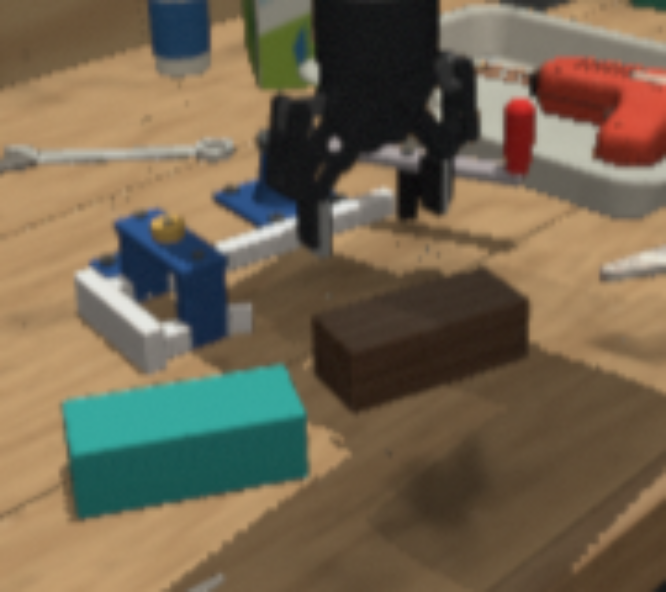

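```bash
python3 - <<'E'
from blk import *
im,d,p,s=cam('scene'); P,rw,o=pts(im,d,p,s)
for v in (205,210,214,216,218,220): print(v,[P[v,u].round().tolist() for u in (254,256,258)])
for v in (204,207,209): print(v,[P[v,u].round().tolist() for u in (280,282)])
print('blocktop',P[238,280].round(),P[252,275].round())
print(s['joints'].round(3),s['tcp_pos'])
im,d,p,s=cam('wrist'); P,rw,o=pts(im,d,p,s)
for u in (140,150,158):
  print(u,[P[v,u].round().tolist() for v in (246,250,255,265,280,295)])
E
```

```text
205 [[539.0, 294.0, 89.0], [537.0, 290.0, 89.0], [538.0, 285.0, 87.0]]
210 [[538.0, 295.0, 78.0], [541.0, 289.0, 75.0], [536.0, 286.0, 76.0]]
214 [[541.0, 294.0, 67.0], [542.0, 288.0, 64.0], [538.0, 286.0, 65.0]]
216 [[540.0, 295.0, 62.0], [540.0, 290.0, 61.0], [538.0, 286.0, 60.0]]
218 [[639.0, 241.0, -1.0], [541.0, 289.0, 55.0], [536.0, 287.0, 57.0]]
220 [[630.0, 246.0, -2.0], [626.0, 243.0, -1.0], [624.0, 238.0, -2.0]]
204 [[634.0, 165.0, 21.0], [634.0, 159.0, 19.0]]
207 [[634.0, 165.0, 12.0], [632.0, 160.0, 12.0]]
209 [[648.0, 156.0, -2.0], [643.0, 153.0, -1.0]]
blocktop [460. 278.  41.] [454. 294.  16.]
[0.358 0.659 1.848 0.    0.635 1.822] [554.07778658 239.59682439  11.81167411]
140 [[528.0, 311.0, 1.0], [525.0, 311.0, 1.0], [522.0, 311.0, 2.0], [562.0, 287.0, 73.0], [561.0, 284.0, 82.0], [558.0, 282.0, 87.0]]
150 [[529.0, 305.0, 1.0], [560.0, 287.0, 58.0], [561.0, 285.0, 64.0], [561.0, 283.0, 71.0], [556.0, 282.0, 74.0], [549.0, 282.0, 75.0]]
158 [[529.0, 299.0, 1.0], [561.0, 283.0, 58.0], [559.0, 283.0, 60.0], [555.0, 282.0, 62.0], [549.0, 281.0, 65.0], [542.0, 281.0, 66.0]]
```

Both cameras put the open fingertips about 40 mm above the TCP, so they passed over the block without moving it. I go back up and shut the jaw to see where the tips really are.

{"fn": "arm_command", "kwargs": {"series": [0, 0, -0.03, 0, 0, 0, -0.02, 0, -0.06, 0, 0, 0, -0.05, 0, -0.09, 0, 0, 0, -0.08, 0, -0.1, 0, 0, 0, -0.1, 0, -0.1, 0, 0, 0, -0.115, 0, -0.1, 0, 0, 0, -0.125, 0, -0.1, 0, 0, 0, -0.13, 0, -0.1, 0, 0, 0, -0.13, 0, -0.1, 0, 0, 0, -0.13, 0, -0.1, 0, 0, 0], "jaw": 0.0}}

```text
clock: 5.45
tcp_pos: [425.9, 226.0, 112.0]
tcp_rot: [-3.137, -0.168, -0.001]
wrist_force: [-0.8, 0.4, 0.2]
finger_gap: -0.003
gripper_force: 0.0
```

```bash
python3 - <<'E'
from blk import *
go()
for n in ('scene','wrist'):
    im,d,p,s=cam(n); P,rw,o=pts(im,d,p,s); t=s['tcp_pos']
    k=(abs(P[...,0]-t[0])<40)&(abs(P[...,1]-t[1])<70)&(P[...,2]>50)&(P[...,2]<260)&(d>0)
    q=P[k]; print(n,k.sum(),'lowest',np.percentile(q[:,2],[0,1,3]).round(1) if len(q) else 0)
    if len(q): print(q[q[:,2]<q[:,2].min()+12].mean(0).round())
    cv2.imwrite(f'pics/{n}5.png',im[...,::-1])
E
```

```text
tcp [425.9 226.  112. ] phi -1.464 F [-0.8  0.4  0.2] t 5.45 gap -0.0 tilt [ 5.e-04 -1.e-04 -1.e+00]
scene 1942 lowest [139.8 144.3 151.2]
[418. 231. 147.]
wrist 33770 lowest [145.4 154.  164.2]
[436. 226. 152.]
```

View pics/wrist5.png

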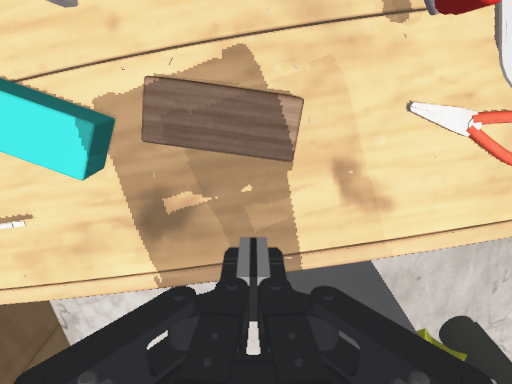

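Shut, the tips stand about 29 mm above the reported TCP, and about 42 mm open, so the reported TCP lies lower than the real tips. I reopen and go down to tip height ~15 mm (TCP z about -26), watching the force.

{"fn": "arm_command", "kwargs": {"series": [0.003, -0.01, 0, 0, 0, 0.05, 0.005, -0.02, 0.02, 0, 0, 0.1, 0.005, -0.03, 0.05, 0, 0, 0.141, 0.005, -0.03, 0.08, 0, 0, 0.141, 0.005, -0.03, 0.1, 0, 0, 0.141, 0.005, -0.03, 0.115, 0, 0, 0.141, 0.005, -0.03, 0.125, 0, 0, 0.141, 0.005, -0.03, 0.132, 0, 0, 0.141, 0.005, -0.03, 0.135, 0, 0, 0.141, 0.005, -0.03, 0.135, 0, 0, 0.141], "jaw": 0.0854}}

```text
clock: 6.55
tcp_pos: [427.2, 256.2, -23.0]
tcp_rot: [-3.141, 0.054, -0.0]
wrist_force: [0.1, 0.1, 0.4]
finger_gap: 0.995
gripper_force: 0.0
```

```bash
python3 - <<'E'
from blk import *
t=arm.sense()['tcp_pos']
for n in ('scene','wrist'):
    im,d,p,s=cam(n); P,rw,o=pts(im,d,p,s)
    k=(abs(P[...,0]-t[0])<12)&(abs(P[...,1]-t[1])<62)&(P[...,2]>6)&(P[...,2]<100)&(d>0)
    q=P[k]; print(n,k.sum(),'lowest',np.percentile(q[:,2],[0,2,5]).round(1) if len(q) else 0)
a=j2w(-34-30,-7)
go((*a,-23,-1.464))
E
```

```text
scene 605 lowest [17.  21.5 24.6]
wrist 13097 lowest [19.3 25.1 29.8]
tcp [427.4 256.4 -22.5] phi -1.605 F [-0.8  0.3  0.8] t 6.65 gap 1.0 tilt [ 7.e-04 -4.e-04 -1.e+00]
[0.1352 0.0115 0.0006] rz -0.141 [0.48 2.08]
```

{"fn": "arm_command", "kwargs": {"series": [0.012, 0, 0.002, 0, 0, 0, 0.02, 0, 0.002, 0, 0, 0, 0.03, 0, 0.002, 0, 0, -0.01, 0.044, 0.002, 0.002, 0, 0, -0.035, 0.06, 0.004, 0.002, 0, 0, -0.065, 0.077, 0.007, 0.002, 0, 0, -0.095, 0.094, 0.009, 0.002, 0, 0, -0.12, 0.11, 0.011, 0.002, 0, 0, -0.141, 0.125, 0.012, 0.002, 0, 0, -0.141, 0.135, 0.012, 0.002, 0, 0, -0.141]}}

```text
clock: 7.65
tcp_pos: [563.3, 239.3, -24.9]
tcp_rot: [-3.137, -0.167, -0.001]
wrist_force: [-0.9, -0.2, 1.2]
finger_gap: 1.0
gripper_force: 0.5
```

```bash
cat > blk.py <<'E'
from h import *
def blk(n='wrist',nm=None):
    im,d,p,s=cam(n); nm and cv2.imwrite(f"pics/{nm}.png",im[...,::-1]); P,rw,o=pts(im,d,p,s)
    J=np.dstack([*np.moveaxis((P[...,:2]-J0)@np.array([[np.cos(YAW),-np.sin(YAW)],[np.sin(YAW),np.cos(YAW)]]),2,0),P[...,2]])
    k=(abs(J[...,2]-42)<4)&(abs(J[...,0])<70)&(abs(J[...,1]-40)<130)&(d>0)
    k=cv2.morphologyEx(k.astype(np.uint8),cv2.MORPH_OPEN,np.ones((3,3)))
    nl,L,st,_=cv2.connectedComponentsWithStats(k); i=1+st[1:,4].argmax(); q=J[L==i]
    print(n,'block jig',st[i,4],q.min(0).round(1),q.max(0).round(1),cv2.minAreaRect(q[:,:2].astype(np.float32)))
    return J,d,im
E
python3 - <<'E'
from blk import *
blk(nm='w6')
go((*j2w(-34,-7),-24,-1.464)); blk('scene')
E
```

```text
wrist block jig 41600 [-69.9 -66.6  38. ] [-0.4 53.6 46. ] ((-35.16236877441406, -6.47637939453125), (120.16925048828125, 69.35466003417969), 89.95462036132812)
tcp [564.7 239.5 -24.7] phi -1.465 F [ 2.4 -0.2  0.4] t 7.7 gap 1.0 tilt [ 2.2e-03 -5.0e-04 -1.0e+00]
[ 0.0275 -0.001  -0.0007] rz -0.001 [0.35 1.82]
scene block jig 181 [-53.6 -64.   38.2] [-11.9  18.6  42.6] ((-34.37178039550781, -22.071643829345703), (38.56382751464844, 84.32621765136719), 5.543564796447754)
```

View pics/w6.png

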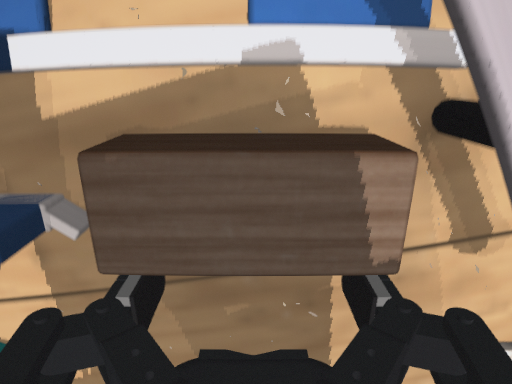

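The block is square to the fence at jig y = -6.5, with 27 mm to go. I push on.

{"fn": "arm_command", "kwargs": {"series": [0.005, 0, 0, 0, 0, 0, 0.01, 0, 0, 0, 0, 0, 0.015, 0, 0, 0, 0, 0, 0.018, 0, 0, 0, 0, 0, 0.021, 0, 0, 0, 0, 0, 0.023, 0, 0, 0, 0, 0, 0.025, 0, 0, 0, 0, 0, 0.026, 0, 0, 0, 0, 0, 0.027, 0, 0, 0, 0, 0, 0.028, 0, 0, 0, 0, 0]}}

```text
clock: 8.75
tcp_pos: [589.3, 242.5, -25.0]
tcp_rot: [3.137, 0.168, -0.0]
wrist_force: [-1.7, -0.5, 0.1]
finger_gap: 1.001
gripper_force: 0.4
```

```bash
python3 - <<'E'
from blk import *
J,d,im=blk(nm='w7')
k=(abs(J[...,2]-18)<4)&(J[...,0]>15)&(J[...,0]<60)&(abs(J[...,1])<70)&(d>0); q=J[k]
print('fence x',np.percentile(q[:,0],[1,50,99]).round(1),len(q)) 
go((*j2w(-34,-7),-24,-1.464))
E
```

```text
wrist block jig 41871 [-47.  -66.7  38. ] [25.8 53.6 46. ] ((-10.54775619506836, -6.523731231689453), (120.33000183105469, 72.83885955810547), 89.90039825439453)
fence x [25.1 34.4 41.7] 13042
tcp [589.6 242.6 -25. ] phi -1.464 F [0.2 0.2 0. ] t 8.8 gap 1.01 tilt [ 2.e-04 -0.e+00 -1.e+00]
[ 0.0024 -0.0005 -0.001 ] rz -0.0 [0.34 1.81]
```

{"fn": "arm_command", "kwargs": {"series": [0.0005, 0, 0, 0, 0, 0, 0.001, 0, 0, 0, 0, 0, 0.0015, 0, 0, 0, 0, 0, 0.002, 0, 0, 0, 0, 0, 0.0025, 0, 0, 0, 0, 0, 0.003, 0, 0, 0, 0, 0, 0.003, 0, 0, 0, 0, 0, 0.0035, 0, 0, 0, 0, 0, 0.0035, 0, 0, 0, 0, 0, 0.0035, 0, 0, 0, 0, 0]}}

```text
clock: 9.8
tcp_pos: [591.3, 242.6, -25.1]
tcp_rot: [3.136, 0.168, -0.004]
wrist_force: [-9.4, -0.9, 6.6]
finger_gap: 1.005
gripper_force: 4.6
```

```bash
python3 - <<'E'
from blk import *
J,d,im=blk(nm='w7')
go()
E
```

```text
wrist block jig 42031 [-44.9 -66.5  38. ] [28.  53.4 46. ] ((-8.427993774414062, -6.584896087646484), (72.7027816772461, 119.91143035888672), 0.10648809373378754)
tcp [591.3 242.6 -25.1] phi -1.464 F [-8.9 -1.   6.8] t 9.85 gap 1.0 tilt [-2.6e-03  5.0e-04 -1.0e+00]
```

The block is flush on the fence (contact force about 9 N). I back off and rise clear.

{"fn": "arm_command", "kwargs": {"series": [-0.01, 0, 0, 0, 0, 0, -0.03, 0, 0, 0, 0, 0, -0.045, 0, -0.01, 0, 0, 0, -0.045, 0, -0.04, 0, 0, 0, -0.045, 0, -0.075, 0, 0, 0, -0.045, 0, -0.115, 0, 0, 0, -0.045, 0.01, -0.155, 0, 0, 0, -0.045, 0.04, -0.18, 0, 0, -0.1, -0.042, 0.07, -0.18, 0, 0, -0.2, -0.038, 0.095, -0.18, 0, 0, -0.3]}}

```text
clock: 10.85
tcp_pos: [565.6, 143.4, 156.2]
tcp_rot: [3.075, 0.641, 0.004]
wrist_force: [0.1, 0.4, -0.6]
finger_gap: 0.997
gripper_force: 0.0
```

```bash
python3 - <<'E'
from blk import *
go((*j2w(-63,-133),130,-.94),(*j2w(-63,-133),32,-.94))
for n in ('wrist','top'):
    J,d,im=blk(n,'t8'+n); hsv=cv2.cvtColor(im,cv2.COLOR_RGB2HSV)
    k=((hsv[...,0]<6)|(hsv[...,0]>172))&(hsv[...,1]>130)&(J[...,2]>100)&(J[...,2]<115)&(abs(J[...,0]+63)<30)&(abs(J[...,1]+133)<30)
    q=J[k]; print('knob',len(q), ((q.min(0)+q.max(0))/2).round(1) if len(q) else 0, np.ptp(q,axis=0).round(1) if len(q) else 0)
E
```

```text
tcp [565.6 143.4 156.2] phi -1.16 F [ 0.1  0.4 -0.6] t 10.85 gap 1.0 tilt [ 2.6e-03  7.0e-04 -1.0e+00]
[-0.0013  0.0303  0.0263] rz -0.22 [0.2  1.36]
[-0.0016  0.0303  0.1243] rz -0.22 [0.2  1.36]
wrist block jig 8266 [-22.9 -67.2  38.6] [27.7 53.5 45.9] ((2.4533557891845703, -6.845317840576172), (50.45027542114258, 120.69682312011719), 0.14584065973758698)
knob 525 [ -60.4 -134.7  105.7] [18.5 20.6 10.7]
top block jig 990 [-24.3 -66.1  38.1] [25.6 53.7 46. ] ((0.6429862976074219, -6.210193634033203), (49.76063537597656, 119.84963989257812), 0.06982816755771637)
knob 0 0 0
```

The block sits at jig (2.5, -6.8), flush and still. Next I come down astride the knob with the jaw at 50 mm.

{"fn": "arm_command", "kwargs": {"series": [0, 0.015, 0, 0, 0, -0.1, -0.001, 0.03, 0.005, 0, 0, -0.2, -0.001, 0.03, 0.01, 0, 0, -0.22, -0.001, 0.03, 0.015, 0, 0, -0.22, -0.001, 0.03, 0.03, 0, 0, -0.22, -0.001, 0.03, 0.055, 0, 0, -0.22, -0.001, 0.03, 0.08, 0, 0, -0.22, -0.001, 0.03, 0.1, 0, 0, -0.22, -0.001, 0.03, 0.115, 0, 0, -0.22, -0.001, 0.03, 0.118, 0, 0, -0.22], "jaw": 0.05}}

```text
clock: 11.95
tcp_pos: [574.8, 117.0, 35.3]
tcp_rot: [-2.989, -0.967, 0.004]
wrist_force: [0.5, -1.0, -0.1]
finger_gap: 0.586
gripper_force: 0.0
```

```bash
python3 - <<'E'
from blk import *
go((*j2w(-62,-133.5),32,-.94))
J,d,im=blk('wrist','w9')
E
```

```text
tcp [574.8 117.   35.3] phi -0.945 F [ 0.5 -1.  -0.1] t 11.95 gap 0.59 tilt [-0.0022 -0.0012 -1.    ]
[0.0009 0.0035 0.0033] rz -0.005 [0.15 1.09]
wrist block jig 14326 [-22.8 -66.9  38.1] [27.7 40.6 45.9] ((2.023622512817383, -13.082889556884766), (50.146583557128906, 107.99862670898438), 0.8948220014572144)
```

View pics/w9.png

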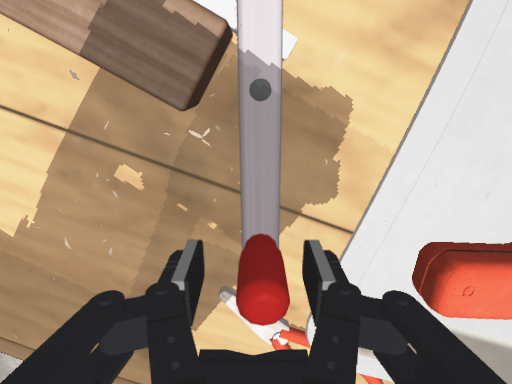

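The knob at (262,280) stands between the pads and the lever is in line with the tool. I close on it gently and begin the arc of radius 180 mm.

{"fn": "arm_command", "kwargs": {"series": [0, 0.003, 0, 0, 0, 0, 0, 0.003, 0, 0, 0, 0, 0, 0.003, 0, 0, 0, 0, 0, 0.003, 0, 0, 0, 0, 0, 0.003, 0, 0, 0, 0, 0.0001, -0.0024, 0, 0, 0, 0.03, 0.0004, -0.0096, 0, 0, 0, 0.07, 0.0011, -0.0168, 0, 0, 0, 0.11, 0.002, -0.0239, 0, 0, 0, 0.15, 0.0032, -0.031, 0, 0, 0, 0.19], "jaw": 0.0, "grip_force": 25}}

```text
clock: 13.0
tcp_pos: [561.0, 143.4, 38.0]
tcp_rot: [3.067, 0.678, 0.002]
wrist_force: [-1.0, -3.9, 8.2]
finger_gap: 0.25
gripper_force: 26.0
```

```bash
cat > lev.py <<'E'
from blk import *
go(); s=arm.sense(); t=w2j(*s['tcp_pos'][:2]); v=t-[93,-43]
print('tcp jig',t.round(1),'radius',np.hypot(*v).round(1),'theta',round(7*np.pi/6-np.arctan2(v[1],v[0])%(2*np.pi),3),'phi-theta',round(-.943-np.arctan2(R.from_rotvec(s['tcp_rot']).as_matrix()[1,1],R.from_rotvec(s['tcp_rot']).as_matrix()[0,1]),3),'grip',s['gripper_force'])
for th in (.04,.08,.12,.16,.2,.24,.28,.32,.36,.4): print(th,round(.18*(1-np.cos(th)),4),round(-.18*np.sin(th),4))
E
python3 lev.py
```

```text
tcp [561.  143.4  38. ] phi -1.136 F [-1.  -3.9  8.2] t 13.0 gap 0.25 tilt [ 1.3e-03  7.0e-04 -1.0e+00]
tcp jig [ -75.4 -103.1] radius 178.8 theta 0.181 phi-theta 0.193 grip 26.03668838739395
0.04 0.0001 -0.0072
0.08 0.0006 -0.0144
0.12 0.0013 -0.0215
0.16 0.0023 -0.0287
0.2 0.0036 -0.0358
0.24 0.0052 -0.0428
0.28 0.007 -0.0497
0.32 0.0091 -0.0566
0.36 0.0115 -0.0634
0.4 0.0142 -0.0701
```

{"fn": "arm_command", "kwargs": {"series": [0.0001, -0.0072, -0.001, 0, 0, 0.04, 0.0006, -0.0144, -0.002, 0, 0, 0.08, 0.0013, -0.0215, -0.002, 0, 0, 0.12, 0.0023, -0.0287, -0.002, 0, 0, 0.16, 0.0036, -0.0358, -0.002, 0, 0, 0.2, 0.0052, -0.0428, -0.002, 0, 0, 0.24, 0.007, -0.0497, -0.002, 0, 0, 0.28, 0.0091, -0.0566, -0.002, 0, 0, 0.32, 0.0115, -0.0634, -0.002, 0, 0, 0.36, 0.0142, -0.0701, -0.002, 0, 0, 0.4]}}

```text
clock: 14.0
tcp_pos: [543.6, 212.6, 38.5]
tcp_rot: [3.14, 0.055, -0.001]
wrist_force: [3.5, -5.1, -16.4]
finger_gap: 0.247
gripper_force: 28.0
```

```bash
python3 lev.py|head -2; python3 -c "
from blk import *
blk('wrist','w10')"
```

```text
tcp [543.6 212.6  38.5] phi -1.536 F [  3.5  -5.1 -16.4] t 14.0 gap 0.25 tilt [-5.e-04  7.e-04 -1.e+00]
tcp jig [-85.4 -32.5] radius 178.7 theta 0.583 phi-theta 0.593 grip 27.985880970954895
wrist block jig 21455 [-24.  -28.8  38.2] [41.2 93.8 46. ] ((6.181285858154297, 33.50841522216797), (122.79113006591797, 63.47663879394531), 86.82168579101562)
```

{"fn": "arm_command", "kwargs": {"series": [0.0001, -0.0072, 0.001, 0, 0, 0.04, 0.0006, -0.0144, 0.001, 0, 0, 0.08, 0.0013, -0.0215, 0.001, 0, 0, 0.12, 0.0023, -0.0287, 0.001, 0, 0, 0.16, 0.0036, -0.0358, 0.001, 0, 0, 0.2, 0.0052, -0.0428, 0.001, 0, 0, 0.24, 0.007, -0.0497, 0.001, 0, 0, 0.28, 0.0091, -0.0566, 0.001, 0, 0, 0.32, 0.0115, -0.0634, 0.001, 0, 0, 0.36, 0.0142, -0.0701, 0.001, 0, 0, 0.4]}}

```text
clock: 15.05
tcp_pos: [554.6, 282.9, 38.3]
tcp_rot: [3.088, -0.569, -0.002]
wrist_force: [-3.9, -6.0, 2.6]
finger_gap: 0.246
gripper_force: 29.8
```

```bash
python3 lev.py|head -2; python3 -c "
from blk import *
blk('wrist','w11')"
```

```text
tcp [554.6 282.9  38.3] phi -1.935 F [-3.9 -6.   2.6] t 15.05 gap 0.25 tilt [-0.001   0.0015 -1.    ]
tcp jig [-66.9  36.2] radius 178.5 theta 0.984 phi-theta 0.992 grip 29.807274341583252
wrist block jig 13165 [-23.    8.4  38.1] [41.1 92.2 46. ] ((3.397655487060547, 52.99778366088867), (84.77466583251953, 62.81095504760742), 80.94684600830078)
```

{"fn": "arm_command", "kwargs": {"series": [0, -0.0018, 0, 0, 0, 0.01, 0, -0.0036, 0, 0, 0, 0.02, 0.0001, -0.0054, 0, 0, 0, 0.03, 0.0001, -0.0072, 0, 0, 0, 0.04, 0.0002, -0.009, 0, 0, 0, 0.05, 0.0003, -0.0104, 0, 0, 0, 0.058, 0.0003, -0.0115, 0, 0, 0, 0.064, 0.0004, -0.0122, 0, 0, 0, 0.068, 0.0004, -0.0126, 0, 0, 0, 0.07, 0.0004, -0.0126, 0, 0, 0, 0.07]}}

```text
clock: 16.1
tcp_pos: [558.8, 293.3, 38.2]
tcp_rot: [3.066, -0.673, -0.003]
wrist_force: [-6.3, -13.9, 7.3]
finger_gap: 0.246
gripper_force: 30.5
```

```bash
python3 lev.py|head -2; python3 -c "
from blk import *
blk('wrist','w12')"
```

```text
tcp [558.8 293.3  38.2] phi -2.003 F [ -6.3 -13.9   7.3] t 16.1 gap 0.25 tilt [-0.0014  0.0031 -1.    ]
tcp jig [-61.6  46.1] radius 178.5 theta 1.047 phi-theta 1.06 grip 30.532954037189484
wrist block jig 11612 [-23.1  14.1  38.2] [40.4 91.6 46. ] ((4.241815567016602, 55.21946716308594), (78.16714477539062, 62.09659957885742), 82.0463638305664)
```

{"fn": "arm_command", "kwargs": {"series": [0, -0.0005, 0, 0, 0, 0.002, 0, -0.001, 0, 0, 0, 0.004, 0, -0.0015, 0, 0, 0, 0.006, 0, -0.002, 0, 0, 0, 0.008, 0, -0.002, 0, 0, 0, 0.008, 0, -0.002, 0, 0, 0, 0.008, 0, -0.002, 0, 0, 0, 0.008, 0, -0.002, 0, 0, 0, 0.008, 0, -0.002, 0, 0, 0, 0.008, 0, -0.002, 0, 0, 0, 0.008]}}

```text
clock: 17.15
tcp_pos: [559.2, 294.2, 38.2]
tcp_rot: [3.062, -0.685, -0.004]
wrist_force: [-8.6, -21.2, 9.6]
finger_gap: 0.252
gripper_force: 31.2
```

```bash
python3 lev.py|head -2; python3 -c "
from blk import *
blk('wrist','w13')"
```

```text
tcp [559.2 294.2  38.2] phi -2.011 F [ -8.6 -21.2   9.6] t 17.15 gap 0.25 tilt [-0.0018  0.0047 -1.    ]
tcp jig [-61.2  47. ] radius 178.5 theta 1.052 phi-theta 1.068 grip 31.233783960342407
wrist block jig 11489 [-23.1  14.5  38. ] [40.2 92.4 46. ] ((3.225381851196289, 56.743892669677734), (78.44747161865234, 61.65010452270508), 79.82528686523438)
```

The lever is at its stop: force rises without further motion, and θ is about 1.05. I bring the lever back along the arc.

{"fn": "arm_command", "kwargs": {"series": [0.0003, 0.0108, 0, 0, 0, -0.06, 0.002, 0.0269, 0, 0, 0, -0.15, 0.0056, 0.0445, 0, 0, 0, -0.25, 0.0115, 0.0634, 0, 0, 0, -0.36, 0.0195, 0.0815, 0, 0, 0, -0.47, 0.0294, 0.0986, 0, 0, 0, -0.58, 0.0412, 0.1146, 0, 0, 0, -0.69, 0.0533, 0.1279, 0, 0, 0, -0.79, 0.0653, 0.1387, 0, 0, 0, -0.88, 0.0768, 0.1475, 0, 0, 0, -0.96]}}

```text
clock: 18.2
tcp_pos: [568.3, 129.7, 38.3]
tcp_rot: [3.035, 0.812, 0.002]
wrist_force: [4.0, 1.7, -7.8]
finger_gap: 0.252
gripper_force: 28.9
```

```bash
python3 lev.py|head -2; python3 -c "
from blk import *
blk('wrist','w14');go((*j2w(-62.5,-132),38,-.945))"
```

```text
tcp [568.3 129.7  38.3] phi -1.048 F [ 4.   1.7 -7.8] t 18.2 gap 0.25 tilt [ 1.e-03  5.e-04 -1.e+00]
tcp jig [ -69.7 -117.5] radius 178.9 theta 0.094 phi-theta 0.105 grip 28.86391907930374
wrist block jig 3420 [-22.8  13.5  38. ] [ 9.2 51.5 45.8] ((-10.983552932739258, 28.823251724243164), (29.506845474243164, 40.25883865356445), 17.916717529296875)
tcp [569.1 128.3  38.4] phi -1.043 F [ 4.2 -1.4 -5.3] t 18.25 gap 0.25 tilt [ 1.1e-03  9.0e-04 -1.0e+00]
[0.0006 0.0145 0.0004] rz -0.098 [0.17 1.21]
```

{"fn": "arm_command", "kwargs": {"series": [0.0001, 0.005, 0, 0, 0, -0.03, 0.0003, 0.01, 0, 0, 0, -0.06, 0.0006, 0.014, 0, 0, 0, -0.09, 0.0006, 0.014, 0, 0, 0, -0.095, 0.0006, 0.014, 0, 0, 0, -0.095, 0.0006, 0.014, 0, 0, 0, -0.095, 0.0006, 0.014, 0, 0, 0, -0.095, 0.0006, 0.014, 0, 0, 0, -0.095, 0.0006, 0.014, 0, 0, 0, -0.095, 0.0006, 0.014, 0, 0, 0, -0.095]}}

```text
clock: 19.25
tcp_pos: [574.9, 119.1, 38.2]
tcp_rot: [2.995, 0.949, -0.0]
wrist_force: [-0.2, -3.7, 7.0]
finger_gap: 0.251
gripper_force: 30.0
```

{"fn": "arm_command", "kwargs": {"series": [0, 0, 0, 0, 0, 0, 0, 0, 0, 0, 0, 0, 0, 0, 0, 0, 0, 0, 0, 0, 0, 0, 0, 0, 0, 0, 0, 0, 0, 0, 0, 0, -0.01, 0, 0, 0, 0, 0, -0.04, 0, 0, 0, 0, 0, -0.08, 0, 0, 0, 0, 0, -0.12, 0, 0, 0, 0, 0, -0.15, 0, 0, 0], "jaw": 0.055}}

```text
clock: 20.25
tcp_pos: [575.5, 119.1, 191.3]
tcp_rot: [2.994, 0.949, 0.004]
wrist_force: [0.8, -0.4, 0.5]
finger_gap: 0.641
gripper_force: 0.0
```

{"fn": "arm_command", "kwargs": {"series": [-0.01, 0.02, 0, 0, 0, 0, -0.03, 0.05, 0, 0, 0, 0, -0.05, 0.09, 0, 0, 0, 0, -0.07, 0.13, 0, 0, 0, 0, -0.08, 0.16, 0, 0, 0, 0, -0.08, 0.18, 0, 0, 0, 0, -0.08, 0.19, 0, 0, 0, 0, -0.08, 0.19, 0, 0, 0, 0, -0.08, 0.19, 0, 0, 0, 0, -0.08, 0.19, 0, 0, 0, 0]}}

```text
clock: 21.25
tcp_pos: [618.5, -81.2, 188.1]
tcp_rot: [-2.994, -0.951, 0.001]
wrist_force: [-0.1, 0.1, -0.5]
finger_gap: 0.643
gripper_force: 0.0
```

```bash
python3 - <<'E'
from blk import *
go()
J,d,im=blk('top'); cv2.imwrite('pics/t15.png',cv2.resize(im[110:280,150:350,::-1],None,fx=3.5,fy=3.5))
hsv=cv2.cvtColor(im,cv2.COLOR_RGB2HSV)
k=((hsv[...,0]<6)|(hsv[...,0]>172))&(hsv[...,1]>130)&(J[...,2]>95)&(J[...,2]<115)&(abs(J[...,0]+63)<30)&(abs(J[...,1]+133)<40)
print('knob',J[k].mean(0),k.sum())
E
```

```text
tcp [618.5 -81.2 188.1] phi -0.956 F [-0.1  0.1 -0.5] t 21.25 gap 0.64 tilt [-2.e-04 -5.e-04 -1.e+00]
top block jig 601 [-24.6  15.1  38.3] [25.5 87.6 46. ] ((0.4498138427734375, 51.33964157104492), (49.96558380126953, 72.42257690429688), 0.12241849303245544)
knob [ -62.95483562 -132.9217676   106.69723933] 67
```

View pics/t15.png

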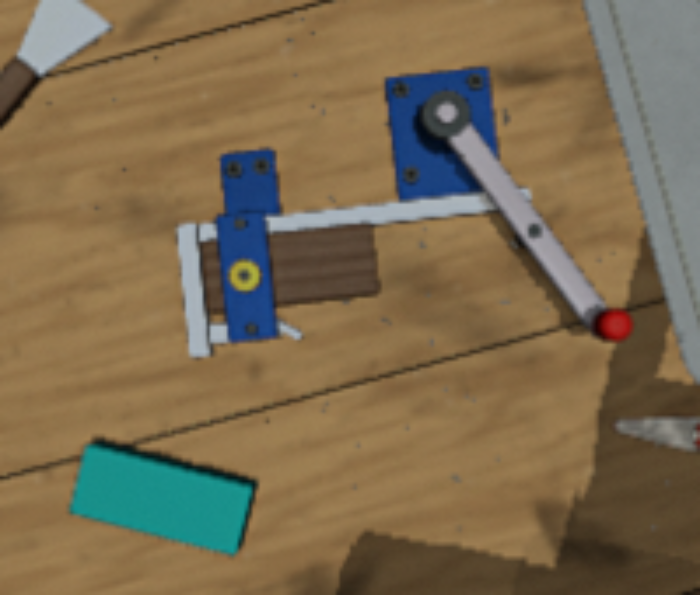

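The block is home under the bridge: its trailing end is at jig y = 15, flush on the fence at about (325,265). The knob is back at rest at (613,325) and the turquoise block is untouched, so I hand in.

```bash
python3 -c "
from workcell import arm
print(arm.close_job())"
```

```text
the job is handed in; nothing more can be done
None
```

Job handed in: the block is fed home under the bridge (centre at jig y ≈ 75 mm, flush on the fence), the lever is back at rest, and the turquoise block is untouched, at about 21 s of the 70 s allowed.

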